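# Kickstand down, scooter held plumb for the gap check

### The arm

A 6-joint arm with a two-finger parallel gripper is mounted at the origin on the work surface. World frame = base frame: x ahead of the robot, y to its left, z up, the work surface at z = 0. Lengths are in m, angles in degrees, forces in N, time in s.
With the tool pointing down it reaches from about 0.325 to 0.775 m from the base axis. Payload 5.5 kg.
Tool frame: the origin (TCP) lies at the very end of the fingers, on their centre line; the grasp point (between the pads) lies 19 mm behind it (ctrl.grip_point_offset is the distance from the TCP to the grasp point, in m); z points along the fingers, y is the line along which they close (so a half turn about z gives the same grasp; the last joint's range is limited). The gripper opens to 88 mm and grips with 3 to 60 N. Pads are 20 mm wide; open, the fingers measure 115 mm over their backs; the gripper's body (75 mm by 178 mm) begins 61 mm behind the grasp point.
Start: joints at [-67.821, 5.22, 70.514, -0, 104.267, -3.249], TCP at [0.258, -0.542, 0.223] pointing down, gripper open.
Joint ranges: [-164.24, 164.24], [-49.07, 125.15], [9.68, 141.18], [-86.29, 266.29], [3.28, 154.24], [-151.56, 151.56]. Speed limits (degrees/s): [147.25, 147.25, 172.46, 180, 180, 180].

### API

Orientations are given as a 3x3 rotation matrix whose columns are the frame's x, y, z axes.
In Python, from bench import ctrl gives the robot as it stands.
- The arm moves only by the shell command python3 -m creep 'ROWS' [FORCE]. ROWS is JSON, a list of rows, each an object of numbers: "x", "y", "z": the shift along the tool's x, y, z in cm; "roll": the turn about the tool's z in rad; "grip": the opening, from 0 (shut) to 1 (fully open). In form: [{"x": .., "y": .., "z": .., "roll": .., "grip": ..}, ...]. A call has 1 to 20 rows; each row shifts and turns the commanded pose from where the row before left it, along the tool's axes as they then stand; what a row does not reach is not made up. A row lasts 1/12 s, in which the tool goes at most 41.7 mm and 7.16 degrees, less where a joint would pass 70% of its speed; a pose out of reach is approached as far as the arm can. A call is refused whole if a number of a shift passes 4.17 or a number of a turn 0.125, either way. A call with a gripper value outside its range is refused whole. The fingers move at their own pace and stop on an object; FORCE is the grip in N (left out, the last holds). Time passes only in rows, so rows that do not move let the fingers close. It gives the time, the measured TCP pose, the force, the opening and the grip force at its end, in the units of the state.
- ctrl.get_obs(): the state, without advancing time (a new reading comes with each control period).
- ctrl.get_image(name): name is "side" or "top"; returns the picture (384x512x3 uint8, blue, green, red); there is no depth.
- ctrl.camera_model(name): a dict with "mtx" (3x3 intrinsics, pixels), "cam_to_world" (4x4, takes a point from camera to world coordinates). Camera axes: x right, y down, z forward; pixel columns grow to the right and rows downward; lengths in m; the calibration is good to about 2 mm. A picture is of the moment at which its call begins. camera_model takes no time and is no camera call.
- ctrl.job_done(): hands the job in; it is judged then, once.
The state is a dict: "time": time; "joints": joint angles; "dq": joint speeds; "joint_torque": joint torques, N m; "ee_pos": TCP position; "orientation": TCP orientation; "force": force on the tool from outside, world axes, zero at the start; "wrist_torque": the same for the moment, N m; "finger_gap": finger opening in m; "gripper_force": force on a finger pad.
Only numpy, scipy, OpenCV 4.12 (cv2) and the standard library are available. Lean on these libraries where they do the work, as an engineer would, in place of code of your own. Each camera call takes 0.05 s, during which the arm holds its last target. There are 200 camera calls.

### The job

The kick-scooter chassis on the inspection bench leans against the padded rail with its yellow kickstand folded up; while it still leans there, flip the kickstand over its spring's dead centre and fully down. Then take hold of the bare steering tube, bring the scooter upright and keep holding it there, standing plumb on both wheels, clear of the rail and not resting on the kickstand, so that the gap under the stand's foot can be measured. Finish while still holding it, and leave the other things on the bench where they are.

Things in the scene. Friction and masses are not known exactly. Their poses are not given: they have to be found in the camera images.
- scooter: Kick-scooter chassis without handlebar, 650 mm long, about 1 kg. Axes: x to its left (kickstand side), y to the rear, z up when upright. Origin: ground line midway between the wheels. Starts leaning 22 deg to its right (top towards the robot), deck against the rail. Deck 100 mm wide, from y -130 to 170 mm, underside at z 62, top at z 80 mm. Steering is fixed. Let go, it falls to a side.
- tube_grip (a point): Point on the axis of the bare upright steering tube at the scooter's front, the place to grip: 28 mm diameter, bare from 48 mm below this point (a 47 mm wide cap lies there) to 38 mm above it. In the scooter's axes at x 0, y -245, z 272 mm; its axes are the scooter's, z along the tube.
- stand_pivot (a point): Middle of the kickstand's pivot barrel on the left side of the deck (16 mm outside the deck's edge); in the scooter's own axes at x 66 mm, y 0, z 75 mm. The pivot axis is the scooter's x axis; this point does not move with the leg. Its small steel tension spring lies ahead of it, to a post 45 mm further forward.
- stand_foot (a point): Centre of the rubber ball foot (14 mm diameter) at the end of the yellow kickstand leg, a 10 mm round bar splayed outwards. It turns with the leg, 54 mm from the pivot axis and 26 mm further out to the left than the pivot point. Folded, the leg points to the rear and 8 degrees up.
- stand (a joint): Kickstand angle: 0 folded up against its stop, 1.9 fully down against its stop, 11 deg forward of straight down. It grows as the foot swings from the rear down and forward. A spring throws it over past dead centre at 0.95 and holds it at either end with about 0.12 N m. Scooter upright and stand down, the foot hangs about 15 mm clear of the bench.
- front_hub (a point): Centre of the front wheel, 72.5 mm above the bench when the scooter stands upright. The tyres are 145 mm in diameter, 26 mm wide, crown rounded to 13 mm radius, and roll on that crown when the scooter is tilted. The front wheel turns easily.
- rear_hub (a point): Centre of the rear wheel, 72.5 mm above the bench when the scooter stands upright. It is stiff to turn (brake rubbing).
- rail: Fixed leaning rail on the robot's side of the scooter: two grey feet 60 mm by 50 mm and posts, carrying a black rubber-sleeved bar of 18 mm diameter, 200 mm long along its y axis, axis 45 mm above the bench. Origin on the bench under the middle of the bar.
- weight_1kg: Bystander: loose stainless knob weight, 50 mm diameter, 78 mm tall; origin at its underside.
- weight_500g: Bystander: loose stainless knob weight, 40 mm diameter, 62 mm tall; origin at its underside.
- spare_wheel: Bystander: loose spare wheel lying flat, 145 mm diameter, 31 mm thick; origin at its underside.
- torch: Bystander: loose yellow torch lying down, 120 mm long, 34 mm thick; origin underneath its middle.
- screwdriver: Bystander: loose red-handled screwdriver, 200 mm long, 26 mm thick, lying on the bench; origin underneath its middle.
- caliper: Bystander: loose digital caliper, 235 mm long, lying flat; origin underneath its middle.

How it is judged (in metres and radians):
On the way, in this order (a step that is already met when the one before it is completed fails the run):
1. the kickstand is fully down while the scooter still leans on the rail (value of joint stand above 1.75 rad and angle between tube_grip's own z axis and vertical above 0.25 rad and contact force between scooter and rail above 0.3 N), for 0.2 s.
2. the scooter is gripped by its steering tube and held upright on both wheels, off the rail and off the stand (value of joint stand above 1.75 rad and angle between tube_grip's own z axis and vertical below 0.07 rad and height (world z) of front_hub between 0.0675 and 0.0775 m and height (world z) of rear_hub between 0.0675 and 0.0775 m and distance between the grasp point and tube_grip below 0.05 m and contact force between the fingers and scooter above 2 N and contact force between scooter and rail below 0.3 N and height (world z) of stand_foot above 0.0095 m), for 0.3 s.
At the end, for the whole second after the job is handed in: Kickstand fully down (over 1.75 rad); fingers grip the steering tube (over 2 N, within 50 mm of the grip point); scooter still, within 4 degrees of plumb, hubs within 5 mm of standing height, not bearing on the rail, stand's foot 2.5 mm or more off the bench; no bystander moved 30 mm (all of step 2 and linear speed of scooter below 0.02 m/s and distance of each of weight_1kg, weight_500g, spare_wheel, torch, screwdriver, caliper from where it was at the start of the episode below 0.03 m); the arm keeps its last pose, push and grip.
It fails at once if the scooter is tipped over (beyond 35 degrees) (angle between tube_grip's own z axis and vertical above 0.61 rad).
It fails at once if the scooter is lifted off the bench (both wheels over 25 mm up) (height (world z) of each of front_hub, rear_hub above 0.0975 m).
It fails at once if a bystander is pushed 30 mm or more (distance of any of weight_1kg, weight_500g, spare_wheel, torch, screwdriver, caliper from where it was at the start of the episode above 0.03 m).
It also fails if it takes over 53 s, if anything falls off the work surface, if the arm or the gripper's body presses on something with over 40 N, if the wrist force passes 120 N, or if a joint passes its speed limit or range.

## Working session

There is one attempt and no reset: what is moved stays moved. The work goes in short steps, Python scripts to look and compute and a shell command to move; the robot and the scene stay as the last step left them, time stands still between calls to the robot, and variables do not carry over. Pictures are saved under pics/ and viewed, at most 10 in all, crops included, and the job is handed in when it is done.

```bash
mkdir -p pics; ls; python3 - <<'E'
from bench import ctrl
import cv2,numpy as np
np.set_printoptions(precision=4,suppress=True)
for n in("side","top"):
    im=ctrl.get_image(n);cv2.imwrite(f"pics/{n}0.png",cv2.resize(im,(800,600),interpolation=cv2.INTER_CUBIC));cv2.imwrite(f"{n}0.png",im)
    m=ctrl.camera_model(n);print(n,m["mtx"],m["cam_to_world"])
o=ctrl.get_obs();print(o["time"],o["ee_pos"],o["orientation"],ctrl.grip_point_offset)
E
```

```text
pics
side [[379.0145   0.     251.232 ]
 [  0.     379.0145 185.3501]
 [  0.       0.       1.    ]] [[ 0.9719 -0.1561  0.1763  0.3256]
 [-0.2354 -0.6356  0.7353 -0.8394]
 [-0.0027 -0.7561 -0.6545  0.9652]
 [ 0.      0.      0.      1.    ]]
top [[432.5376   0.     261.4542]
 [  0.     432.5376 195.012 ]
 [  0.       0.       1.    ]] [[ 0.0343 -0.9774  0.2084  0.2122]
 [-0.9994 -0.0343  0.0037  0.041 ]
 [ 0.0035 -0.2084 -0.978   1.7537]
 [ 0.      0.      0.      1.    ]]
0.1 [ 0.2575 -0.5416  0.2216] [[ 0.9031  0.4294 -0.0007]
 [ 0.4294 -0.9031  0.0016]
 [ 0.0001 -0.0018 -1.    ]] 0.0187
```

View pics/side0.png

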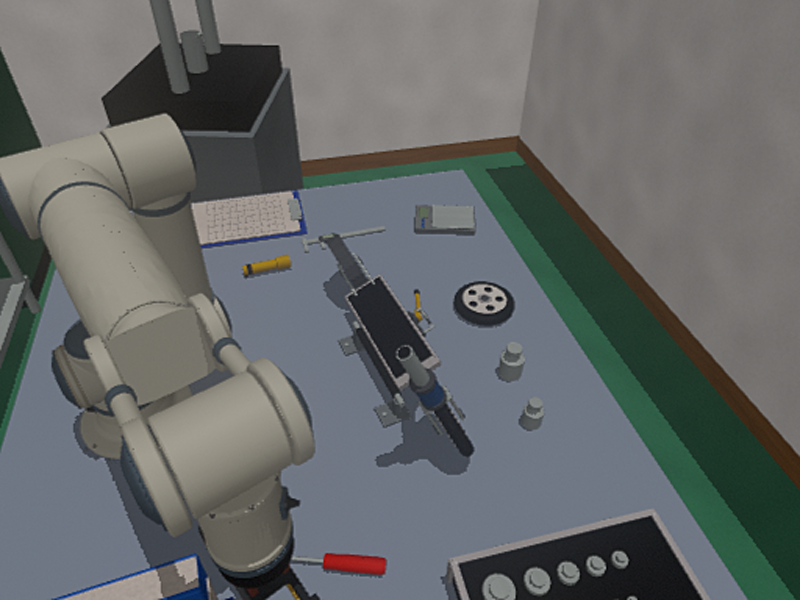

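View pics/top0.png

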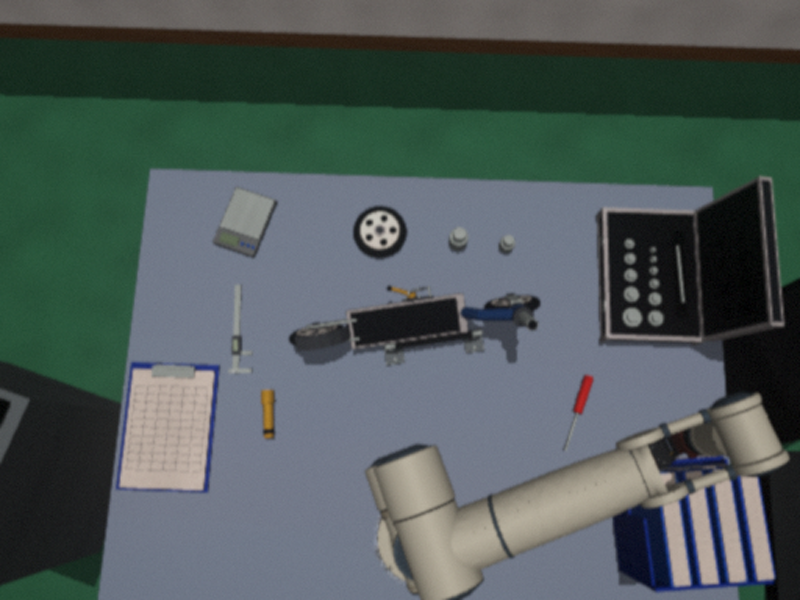

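The side view shows the scooter leaning towards the robot: tube top at about (405,352), yellow leg at (417,300) and deck between (346,296) and (438,360). In the top view the tube is at (530,322), the leg at (400,291) and the deck spans 350–468. The scooter's front points to -y and its left to +x. Next I'll zoom in on both for corner points.

```bash
python3 - <<'E'
import cv2,numpy as np
s=cv2.imread("side0.png");t=cv2.imread("top0.png")
a=cv2.resize(s[140:300,200:310],None,fx=3.75,fy=3.75,interpolation=cv2.INTER_CUBIC)  # 412x600
b=cv2.resize(t[175:235,180:350],None,fx=4.5,fy=4.5,interpolation=cv2.INTER_CUBIC) #765x270
cv2.imwrite("pics/s1.png",a);cv2.imwrite("pics/t1.png",b)
for n,im in(("s",s),("t",t)):
    h=cv2.cvtColor(im,cv2.COLOR_BGR2HSV);m=cv2.inRange(h,(12,110,60),(35,255,255))
    k,l,st,c=cv2.connectedComponentsWithStats(m)
    for i in range(1,k):
        if st[i,4]>8:print(n,st[i],c[i])
E
```

```text
s [ 193   87  319  226 2933] [393.60245482 181.81997954]
s [264 100   6   4   9] [266.55555556 101.66666667]
s [160 163  26  12 163] [173.62576687 168.61349693]
s [155 170   4   6  16] [156.625 172.375]
s [266 187   3  10  25] [266.88 191.84]
s [265 198   5   7  20] [267.2 201.1]
s [184 374   8  10  27] [187.40740741 378.74074074]
t [251 184  15   7  34] [258.91176471 187.08823529]
t [167 250   8  26 167] [171.11976048 261.32335329]
t [169 277   6   3  17] [171.64705882 278.05882353]
```

View pics/s1.png

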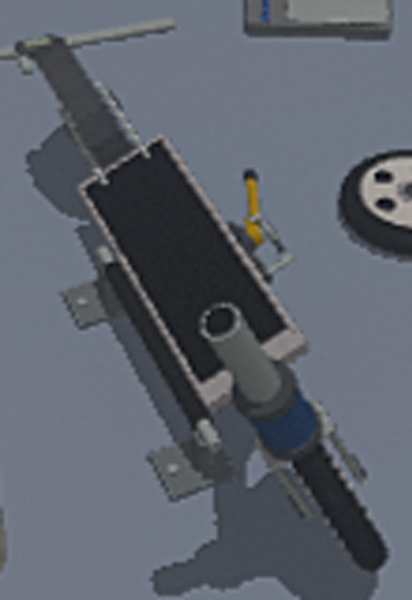

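View pics/t1.png

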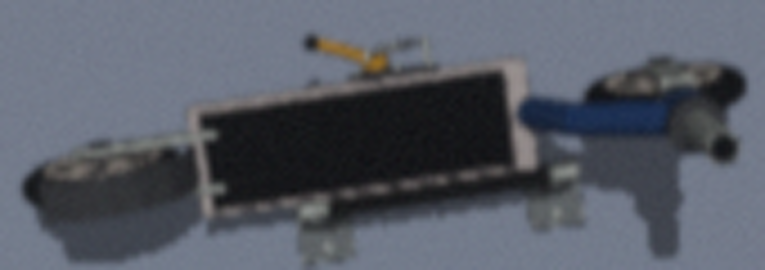

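The crops give, in side view, the foot at (250,175), tube top (222,321) and deck corners (81,187), (162,137) and (300,330). In top view they give the foot at (312,42), tube top (724,147) and deck corners (190,108), (210,215), (522,62) and (537,165). Next I'll triangulate them and fit the pose.

```bash
cat > h.py <<'E'
from bench import ctrl
import numpy as np,cv2
from scipy.spatial.transform import Rotation as R
from scipy.optimize import least_squares
np.set_printoptions(precision=4,suppress=True)
def P(n):
    m=ctrl.camera_model(n);return m["mtx"]@np.linalg.inv(m["cam_to_world"])[:3]
def tri(a,b):
    X=cv2.triangulatePoints(P("side"),P("top"),np.array(a,float),np.array(b,float));return (X[:3]/X[3]).ravel()
def proj(n,X):
    q=P(n)@np.append(X,1);return q[:2]/q[2]
def pose(x,y,yaw,lean):
    Rm=(R.from_euler("z",yaw)*R.from_euler("y",-lean)).as_matrix()
    t=np.array([x,y,.013])-Rm@[0,0,.013]   # (x,y): crown-centre line
    return Rm,t
E
python3 - <<'E'
from h import *
s=lambda u,v:np.array([200+u/3.75,140+v/3.75])
t=lambda u,v:np.array([180+u/4.5,175+v/4.5])
leg=np.radians(8)
D={"foot":([.092,.054*np.cos(leg),.075+.054*np.sin(leg)],s(250,175),t(312,42)),
"tube":([0,-.245,.310],s(222,321),t(724,147)),
"RL":([.05,.17,.08],s(162,137),t(190,108)),
"RR":([-.05,.17,.08],s(81,187),t(210,215)),
"FL":([.05,-.13,.08],s(300,330),t(522,62)),
"FR":([-.05,-.13,.08],s(204,385),t(537,165))}
def res(p):
    Rm,T=pose(*p);r=[]
    for k,(m,a,b) in D.items():
        X=Rm@m+T
        r+=[proj("side",X)-a,proj("top",X)-b]
    return np.concatenate(r)
q=least_squares(res,[.5,0,0,-.38],loss="soft_l1")
Rm,T=pose(*q.x);print(q.x,np.degrees(q.x[2:]));
r=res(q.x).reshape(-1,4)
for (k,(m,a,b)),e in zip(D.items(),r):print(k,tri(a,b),Rm@m+T,e)
for k,m in dict(piv=[.066,0,.075],grip=[0,-.245,.272]).items():print(k,Rm@m+T)
print(Rm)
E
```

```text
[0.5569 0.0338 0.1863 0.3922] [10.6729 22.4704]
foot [0.6029 0.0958 0.1155] [0.6044 0.0972 0.1124] [ 0.001   0.4316 -0.3007 -0.3946]
tube [ 0.4905 -0.2286  0.2878] [ 0.4907 -0.228   0.2875] [-0.4326  0.0423 -0.1777 -0.2966]
RL [0.5455 0.2008 0.0879] [0.5456 0.2047 0.094 ] [-0.119  -1.9977 -1.1186 -0.3092]
RR [0.4582 0.1811 0.0577] [0.4548 0.1876 0.0558] [-1.7616 -0.4667 -1.6282  0.4634]
FL [ 0.5948 -0.0871  0.1033] [ 0.6012 -0.0901  0.094 ] [ 1.6272  2.5301  0.6318 -1.3316]
FR [ 0.5093 -0.1038  0.0774] [ 0.5104 -0.1072  0.0558] [-0.0227  5.5379  0.4028  0.3004]
piv [0.5935 0.0407 0.0955]
grip [ 0.505  -0.2253  0.2523]
[[ 0.9081 -0.1852 -0.3756]
 [ 0.1711  0.9827 -0.0708]
 [ 0.3822  0.      0.9241]]
```

Pose is consistent: lean 22.5°, tube and foot within 2 mm. First I'll raise the arm, close the fingers and align the tool with the scooter's yaw.

```bash
python3 -m creep '[{"z":-4,"roll":0.086,"grip":0},{"z":-4,"roll":0.086,"grip":0},{"z":-4,"roll":0.085,"grip":0},{"z":-4,"grip":0},{"grip":0}]' 20
cat >> h.py <<'E'
Q=(.5569,.0338,.1863,.3922)
def go(target):
    o=ctrl.get_obs();d=o["orientation"].T@(np.array(target)-o["ee_pos"]);return d*100
def foot(a):
    Rm,T=pose(*Q);f=np.radians(8)-a
    return Rm@[.092,.054*np.cos(f),.075+.054*np.sin(f)]+T
E
python3 - <<'E'
from h import *
o=ctrl.get_obs();print(o["ee_pos"],o["orientation"],o["joints"])
w=Q[2]
rear=np.array([-np.sin(w),np.cos(w),0]);left=np.array([np.cos(w),np.sin(w),0])
start=foot(0)+.008*rear+.003*left+[0,0,.02]
print(start,"go above",go([start[0],start[1],.36]))
prev=start
for a in (0,.3,.6,.9,1.1,1.3,1.5,1.9):
    p=foot(a)+.008*rear+.003*left+[0,0,.007]
    print(a,p,o["orientation"].T@(p-prev)*100);prev=p
E
```

```text
[ 0.2575 -0.5416  0.2216] [[ 0.9031  0.4294 -0.0007]
 [ 0.4294 -0.9031  0.0016]
 [ 0.0001 -0.0018 -1.    ]] [-67.8222   5.2593  70.5755  -0.0002 104.2668  -3.2496]
[0.6059 0.1056 0.1324] go above [ 59.2549 -43.5187 -13.7563]
0 [0.6059 0.1056 0.1194] [-0.0001  0.0023  1.3   ]
0.3 [0.612  0.1066 0.1045] [0.5921 0.1759 1.4911]
0.6 [0.6187 0.1028 0.0903] [0.4424 0.6288 1.4191]
0.9 [0.6254 0.0947 0.0781] [0.2531 1.0255 1.2203]
1.1 [0.6295 0.0871 0.0716] [0.0517 0.86   0.6482]
1.3 [0.6332 0.0783 0.0667] [-0.0449  0.9619  0.485 ]
1.5 [0.6364 0.0684 0.0637] [-0.1397  1.0254  0.3025]
1.9 [0.6404 0.0473 0.0635] [-0.5381  2.077   0.0169]invalid input
```

```bash
python3 -m creep '[{"x":0,"y":0,"z":-4,"roll":0.086,"grip":0},{"x":0,"y":0,"z":-4,"roll":0.086,"grip":0},{"x":0,"y":0,"z":-4,"roll":0.085,"grip":0},{"x":0,"y":0,"z":-4,"roll":0,"grip":0},{"x":0,"y":0,"z":0,"roll":0,"grip":0}]' 20
python3 - <<'E'
from h import *
o=ctrl.get_obs();print(o["time"],o["ee_pos"],o["orientation"],o["joints"],o["finger_gap"])
print("go above",go([.606,.106,.36]))
w=Q[2]
rear=np.array([-np.sin(w),np.cos(w),0]);left=np.array([np.cos(w),np.sin(w),0])
prev=foot(0)+.008*rear+.003*left+[0,0,.007]
for a in (0,.3,.6,.9,1.1,1.3,1.5,1.9):
    p=foot(a)+.008*rear+.003*left+[0,0,.007]
    print(a,p,o["orientation"].T@(p-prev)*100);prev=p
E
```

```text
time: 0.52
ee_pos: [0.2577, -0.542, 0.3926]
orientation: [[0.983, 0.185, 0.005], [0.186, -0.983, -0.013], [0.003, 0.014, -1.0]]
force: [1.0, -0.1, 1.2]
finger_gap: 0.0584
gripper_force: 0.0
0.5167 [ 0.2577 -0.542   0.3926] [[ 0.9826  0.1855  0.0053]
 [ 0.1855 -0.9826 -0.0129]
 [ 0.0028  0.0136 -0.9999]] [-67.82    11.0598  46.3654   0.0011 121.7766  11.4901] 0.058418903951914944
go above [ 46.2394 -57.2523   2.6089]
0 [0.6059 0.1056 0.1194] [0. 0. 0.]
0.3 [0.612  0.1066 0.1045] [ 0.6127 -0.0035  1.4931]
0.6 [0.6187 0.1028 0.0903] [0.5833 0.4736 1.4284]
0.9 [0.6254 0.0947 0.0781] [0.5018 0.9084 1.236 ]
1.1 [0.6295 0.0871 0.0716] [0.2667 0.8085 0.6616]
1.3 [0.6332 0.0783 0.0667] [0.1997 0.9341 0.5001]
1.5 [0.6364 0.0684 0.0637] [0.1247 1.0225 0.3187]
1.9 [0.6404 0.0473 0.0635] [0.0078 2.145  0.05  ]
```

```bash
python3 -m creep '[{"x":2.3,"y":-2.85,"z":0,"roll":0,"grip":0},{"x":2.3,"y":-2.85,"z":0,"roll":0,"grip":0},{"x":2.3,"y":-2.85,"z":0,"roll":0,"grip":0},{"x":2.3,"y":-2.85,"z":0,"roll":0,"grip":0},{"x":2.3,"y":-2.85,"z":0,"roll":0,"grip":0},{"x":2.3,"y":-2.85,"z":0,"roll":0,"grip":0},{"x":2.3,"y":-2.85,"z":0,"roll":0,"grip":0},{"x":2.3,"y":-2.85,"z":0,"roll":0,"grip":0},{"x":2.3,"y":-2.85,"z":0,"roll":0,"grip":0},{"x":2.3,"y":-2.85,"z":0,"roll":0,"grip":0},{"x":2.3,"y":-2.85,"z":0,"roll":0,"grip":0},{"x":2.3,"y":-2.85,"z":0,"roll":0,"grip":0},{"x":2.3,"y":-2.85,"z":0,"roll":0,"grip":0},{"x":2.3,"y":-2.85,"z":0,"roll":0,"grip":0},{"x":2.3,"y":-2.85,"z":0,"roll":0,"grip":0},{"x":2.3,"y":-2.85,"z":0,"roll":0,"grip":0},{"x":2.3,"y":-2.85,"z":0,"roll":0,"grip":0},{"x":2.3,"y":-2.85,"z":0,"roll":0,"grip":0},{"x":2.3,"y":-2.85,"z":0,"roll":0,"grip":0},{"x":2.3,"y":-2.85,"z":0,"roll":0,"grip":0}]'
python3 -m creep '[{"x":0,"y":0,"z":0,"roll":0,"grip":0},{"x":0,"y":0,"z":0,"roll":0,"grip":0}]'
python3 -c "
from h import *
print(go([.606,.106,.142]),ctrl.get_obs()['joints'])"
```

```text
time: 2.18
ee_pos: [0.6043, 0.1054, 0.382]
orientation: [[0.983, 0.186, -0.001], [0.186, -0.983, -0.0], [-0.001, -0.0, -1.0]]
force: [1.0, -0.1, 0.5]
finger_gap: 0.0005
gripper_force: 0.0
time: 2.35
ee_pos: [0.6044, 0.1053, 0.3801]
orientation: [[0.982, 0.189, -0.004], [0.189, -0.982, -0.001], [-0.004, -0.0, -1.0]]
force: [1.2, 0.4, 0.2]
finger_gap: 0.0006
gripper_force: 0.0
[ 0.2634 -0.03   23.8126] [  6.7128  13.5841  44.8176  -0.0062 121.8278  85.8318]
```

```bash
python3 -m creep '[{"x":0.2,"y":0,"z":4,"roll":0,"grip":0},{"x":0,"y":0,"z":4,"roll":0,"grip":0},{"x":0,"y":0,"z":4,"roll":0,"grip":0},{"x":0,"y":0,"z":4,"roll":0,"grip":0},{"x":0,"y":0,"z":4,"roll":0,"grip":0},{"x":0,"y":0,"z":2,"roll":0,"grip":0},{"x":0,"y":0,"z":1.5,"roll":0,"grip":0},{"x":0,"y":0,"z":0,"roll":0,"grip":0},{"x":0,"y":0,"z":0,"roll":0,"grip":0}]'
python3 - <<'E'
from h import *
s=ctrl.get_image("side");t=ctrl.get_image("top");
a=cv2.resize(s[120:260,200:320],None,fx=3.33,fy=3.33,interpolation=cv2.INTER_CUBIC);b=cv2.resize(t[130:270,200:320],None,fx=3.33,fy=3.33,interpolation=cv2.INTER_CUBIC)
cv2.imwrite("pics/c2.png",np.hstack([a,b]));print(go([.6059,.1056,.1194]),ctrl.get_obs()["ee_pos"])
E
```

```text
time: 3.1
ee_pos: [0.6051, 0.1027, 0.1477]
orientation: [[0.983, 0.184, -0.001], [0.184, -0.983, -0.0], [-0.001, 0.0, -1.0]]
force: [0.3, -0.4, 0.2]
finger_gap: 0.0002
gripper_force: 0.0
[-0.0166 -0.2348  3.0704] [0.6064 0.1033 0.1501]
```

View pics/c2.png

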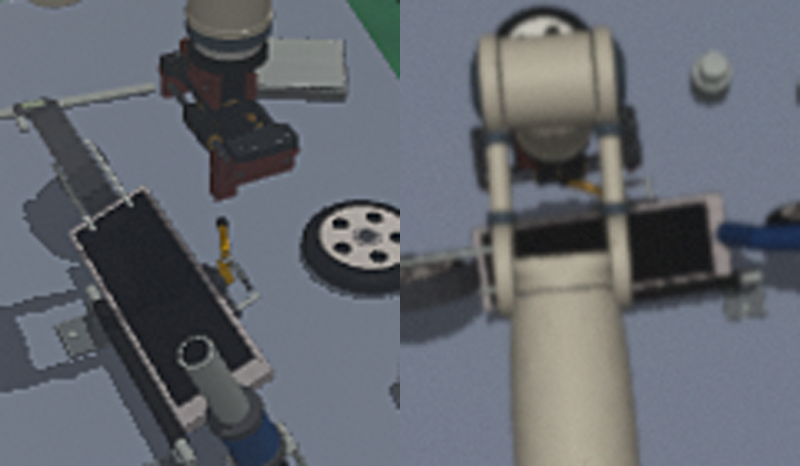

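The side crop shows the closed fingertips at (222,190), directly above the foot at (222,222) with about 3 cm of gap, as computed. I'll go down onto the foot.

```bash
python3 -m creep '[{"x":0,"y":-0.2,"z":1,"roll":0,"grip":0},{"x":0,"y":0,"z":1,"roll":0,"grip":0},{"x":0,"y":0,"z":1,"roll":0,"grip":0},{"x":0.2,"y":0,"z":0.5,"roll":0,"grip":0},{"x":0.2,"y":0,"z":0.5,"roll":0,"grip":0},{"x":0.2,"y":0,"z":0.5,"roll":0,"grip":0},{"x":0,"y":0,"z":0,"roll":0,"grip":0}]'
python3 -c "
from h import *
print(go([.612,.1066,.1045]))"
```

```text
time: 3.78
ee_pos: [0.6112, 0.1073, 0.1011]
orientation: [[0.983, 0.186, -0.001], [0.186, -0.983, 0.0], [-0.001, -0.0, -1.0]]
force: [0.6, 1.8, 1.0]
finger_gap: 0.0003
gripper_force: 0.9
[ 0.0616  0.0859 -0.3353]
```

```bash
python3 -m creep '[{"x":0.2,"y":0.15,"z":0.5,"roll":0,"grip":0},{"x":0.2,"y":0.15,"z":0.5,"roll":0,"grip":0},{"x":0.2,"y":0.2,"z":0.4,"roll":0,"grip":0},{"x":0.2,"y":0.3,"z":0.4,"roll":0,"grip":0},{"x":0.15,"y":0.3,"z":0.4,"roll":0,"grip":0},{"x":0,"y":0,"z":0,"roll":0,"grip":0}]'
python3 - <<'E'
from h import *
print(go(foot(.9)+[.0015,.008,.007]))
s=ctrl.get_image("side")
m=cv2.inRange(cv2.cvtColor(s,cv2.COLOR_BGR2HSV),(12,110,60),(35,255,255))[180:215,255:285]
ys,xs=np.nonzero(m);print(np.c_[xs+255,ys+180].min(0) if len(xs) else 0,np.c_[xs+255,ys+180].max(0) if len(xs) else 0,len(xs))
for a in(0,.3,.6,.9,1.2,1.9):print(a,proj("side",foot(a)))
E
```

```text
time: 4.28
ee_pos: [0.6225, 0.0969, 0.079]
orientation: [[0.983, 0.185, -0.002], [0.185, -0.983, -0.001], [-0.002, 0.001, -1.0]]
force: [-0.3, 0.5, -1.7]
finger_gap: -0.0001
gripper_force: 0.0
[0.2341 0.312  0.0981]
[265 180] [272 204] 25
0 [266.6767 187.0995]
0.3 [268.2019 189.8968]
0.6 [270.2409 193.3518]
0.9 [272.6233 197.1792]
1.2 [275.1592 201.0752]
1.9 [280.552  208.7286]
```

```bash
python3 - <<'E'
from h import *
s=ctrl.get_image("side")
cv2.imwrite("pics/c3.png",cv2.resize(s[165:225,240:310],None,fx=8,fy=8,interpolation=cv2.INTER_CUBIC))
E
```

```text
(no output)
```

View pics/c3.png

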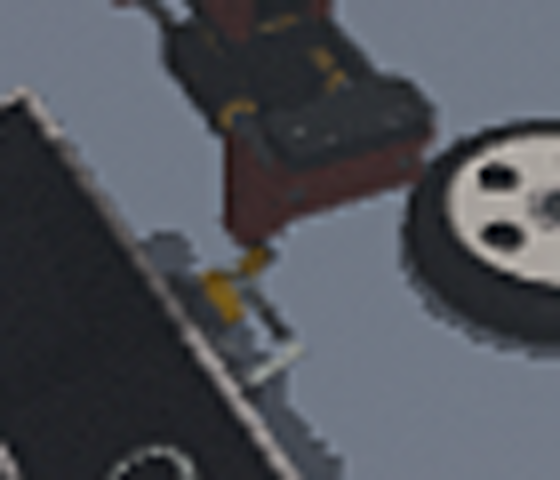

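The leg end is at (258,258) in the crop, full-frame (272,197). That matches a stand angle of about 0.9, so the foot follows the finger. I'll push on past dead centre.

```bash
python3 -m creep '[{"x":0.2,"y":0.4,"z":0.4,"roll":0,"grip":0},{"x":0.2,"y":0.4,"z":0.3,"roll":0,"grip":0},{"x":0.1,"y":0.5,"z":0.3,"roll":0,"grip":0},{"x":0.1,"y":0.5,"z":0.3,"roll":0,"grip":0},{"x":0.1,"y":0.5,"z":0.2,"roll":0,"grip":0},{"x":0,"y":0.5,"z":0.1,"roll":0,"grip":0},{"x":0,"y":0,"z":0,"roll":0,"grip":0}]'
python3 - <<'E'
from h import *
s=ctrl.get_image("side")
cv2.imwrite("pics/c4.png",cv2.resize(s[165:225,240:310],None,fx=8,fy=8,interpolation=cv2.INTER_CUBIC))
E
```

```text
time: 4.97
ee_pos: [0.6347, 0.0705, 0.0641]
orientation: [[0.983, 0.185, -0.001], [0.185, -0.983, -0.001], [-0.001, 0.0, -1.0]]
force: [-0.2, -0.5, 0.3]
finger_gap: 0.0005
gripper_force: 0.0
```

View pics/c4.png

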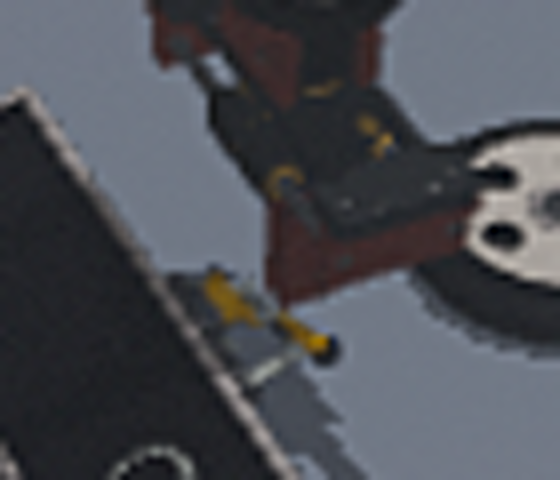

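The foot ball is at (322,348) in the crop, full-frame (280.3,208.5), matching 1.9 rad: fully down, and the deck hasn't moved. I'll retract upwards and go over the tube, opening the fingers.

```bash
python3 -m creep '[{"x":0.3,"y":-0.8,"z":-0.5,"roll":0,"grip":0},{"x":0,"y":0,"z":-4,"roll":0,"grip":0},{"x":0,"y":0,"z":-4,"roll":0,"grip":0},{"x":0,"y":0,"z":-4,"roll":0,"grip":0},{"x":0,"y":0,"z":-4,"roll":0,"grip":0},{"x":0,"y":0,"z":-4,"roll":0,"grip":0},{"x":0,"y":0,"z":-4,"roll":0,"grip":1},{"x":0,"y":0,"z":-4,"roll":0,"grip":1},{"x":0,"y":0,"z":-1,"roll":0,"grip":1},{"x":0,"y":0,"z":0,"roll":0,"grip":1},{"x":0,"y":0,"z":0,"roll":0,"grip":1}]'
python3 - <<'E'
from h import *
print(go([.505,-.2253,.345]),ctrl.get_obs()["finger_gap"])
s=ctrl.get_image("side");t=ctrl.get_image("top")
for n,i in(("side",s),("top",t)):
    p=cv2.imread(n+"0.png")
    c=[262,226] if n=="side" else [341,208]
    sl=(slice(c[1]-18,c[1]+18),slice(c[0]-18,c[0]+18))
    print(n,cv2.phaseCorrelate(p[sl].mean(2),i[sl].mean(2)))
E
```

```text
time: 5.93
ee_pos: [0.6364, 0.081, 0.3603]
orientation: [[0.982, 0.186, 0.002], [0.186, -0.982, 0.0], [0.002, 0.0, -1.0]]
force: [-0.1, 0.3, -0.6]
finger_gap: 0.0304
gripper_force: 0.0
[-18.6197  27.6422   1.4988] 0.030382002095576437
side ((-0.13821905662767264, 0.02491891150580372), 0.9507339731329525)
top ((-0.0696183525258327, -0.06292421748056753), 1.0345323495277723)
```

```bash
python3 -m creep '[{"x":-1.86,"y":2.76,"z":0,"roll":0,"grip":1},{"x":-1.86,"y":2.76,"z":0,"roll":0,"grip":1},{"x":-1.86,"y":2.76,"z":0,"roll":0,"grip":1},{"x":-1.86,"y":2.76,"z":0,"roll":0,"grip":1},{"x":-1.86,"y":2.76,"z":0,"roll":0,"grip":1},{"x":-1.86,"y":2.76,"z":0,"roll":0,"grip":1},{"x":-1.86,"y":2.76,"z":0,"roll":0,"grip":1},{"x":-1.86,"y":2.76,"z":0,"roll":0,"grip":1},{"x":-1.86,"y":2.76,"z":0,"roll":0,"grip":1},{"x":-1.86,"y":2.76,"z":0,"roll":0,"grip":1},{"x":0,"y":0,"z":0,"roll":0,"grip":1},{"x":0,"y":0,"z":0,"roll":0,"grip":1}]'
python3 - <<'E'
from h import *
print(go([.505,-.2253,.235]),ctrl.get_obs()["finger_gap"])
s=ctrl.get_image("side");t=ctrl.get_image("top")
a=s[130:290,170:330];b=t[130:290,260:420]
cv2.imwrite("pics/c5.png",cv2.resize(np.hstack([a,b]),None,fx=2.5,fy=2.5,interpolation=cv2.INTER_CUBIC))
E
```

```text
time: 7.03
ee_pos: [0.5038, -0.2266, 0.3572]
orientation: [[0.983, 0.183, -0.003], [0.183, -0.983, 0.002], [-0.003, -0.003, -1.0]]
force: [0.0, -0.4, 0.1]
finger_gap: 0.0878
gripper_force: 0.0
[ 0.1818 -0.0702 12.2201] 0.08775756072599881
```

View pics/c5.png

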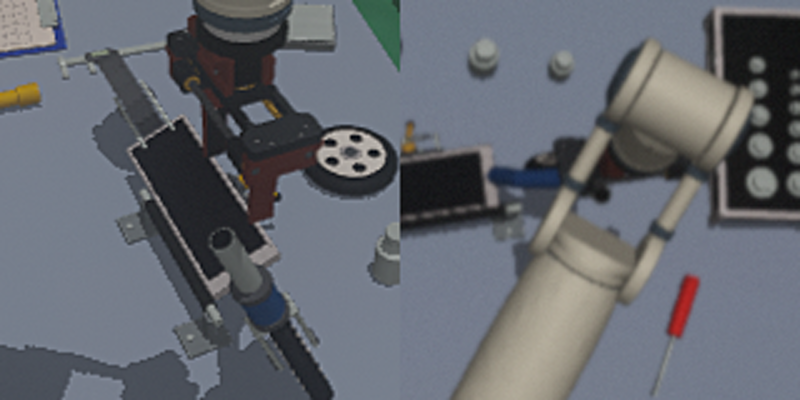

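The side crop shows the open fingers at (262,215) and (215,140), about 12 cm above the tube (top at 224,238), straddling it fore and aft. I'll descend and grip lightly so the tube can pivot in the pads.

```bash
python3 -m creep '[{"x":0.2,"y":-0.1,"z":2.5,"roll":0,"grip":1},{"x":0,"y":0,"z":2.5,"roll":0,"grip":1},{"x":0,"y":0,"z":2.5,"roll":0,"grip":1},{"x":0,"y":0,"z":2,"roll":0,"grip":1},{"x":0,"y":0,"z":1.5,"roll":0,"grip":1},{"x":0,"y":0,"z":1.1,"roll":0,"grip":1},{"x":0,"y":0,"z":0,"roll":0,"grip":1},{"x":0,"y":0,"z":0,"roll":0,"grip":1}]'
python3 -m creep '[{"x":0,"y":0,"z":0,"roll":0,"grip":0},{"x":0,"y":0,"z":0,"roll":0,"grip":0},{"x":0,"y":0,"z":0,"roll":0,"grip":0},{"x":0,"y":0,"z":0,"roll":0,"grip":0},{"x":0,"y":0,"z":0,"roll":0,"grip":0},{"x":0,"y":0,"z":0,"roll":0,"grip":0},{"x":0,"y":0,"z":0,"roll":0,"grip":0},{"x":0,"y":0,"z":0,"roll":0,"grip":0}]' 8
python3 - <<'E'
from h import *
o=ctrl.get_obs();print(go([.505,-.2253,.2336]),o["finger_gap"],o["gripper_force"])
w=Q[2];L=o["orientation"].T[:2,:2]@[np.cos(w),np.sin(w)]
print(L)
th=Q[3];r=.259
prev=None
for d in (22.5,20,17.5,15,12.5,10,7.5,5,2.5,0):
    t=np.radians(d);h=-r*np.sin(t)+.013*(th-t);z=r*np.cos(t)
    if prev:print(d,(h-prev[0])*100,-(z-prev[1])*100)
    prev=(h,z)
E
```

```text
time: 7.8
ee_pos: [0.5066, -0.2232, 0.2383]
orientation: [[0.982, 0.187, -0.001], [0.187, -0.982, 0.001], [-0.001, -0.001, -1.0]]
force: [0.1, -0.6, 1.2]
finger_gap: 0.0875
gripper_force: 0.0
time: 8.47
ee_pos: [0.5064, -0.2242, 0.2387]
orientation: [[0.983, 0.186, 0.0], [0.186, -0.983, -0.0], [0.0, 0.0, -1.0]]
force: [-0.2, 0.8, -0.4]
finger_gap: 0.0377
gripper_force: 0.0
[-0.1625  0.0806  0.5062] 0.037676798038876476 0.0
[1.     0.0004]
20 1.1099023868108224 -0.4095589863126997
17.5 1.126764705663963 -0.3632301460240489
15 1.1415901396952006 -0.316209876507792
12.5 1.1543504678482392 -0.26858768351940565
10 1.1650214001131844 -0.2204542186099112
7.5 1.1735826237639757 -0.17190110656550295
5 1.1800178420248053 -0.12302077099451969
2.5 1.1843148050919596 -0.07390625839390763
0 1.186465333452018 -0.024651061029884458
```

Not yet closed, so I'll wait for the fingers.

```bash
python3 -m creep '[{"x":0,"y":0,"z":0.3,"roll":0,"grip":0},{"x":0,"y":0,"z":0,"roll":0,"grip":0},{"x":0,"y":0,"z":0,"roll":0,"grip":0},{"x":0,"y":0,"z":0,"roll":0,"grip":0},{"x":0,"y":0,"z":0,"roll":0,"grip":0},{"x":0,"y":0,"z":0,"roll":0,"grip":0}]' 8
```

```text
time: 8.97
ee_pos: [0.5064, -0.2241, 0.2353]
orientation: [[0.983, 0.186, -0.001], [0.186, -0.983, 0.0], [-0.0, -0.0, -1.0]]
force: [-0.3, 0.6, -1.0]
finger_gap: 0.0283
gripper_force: 8.0
```

```bash
python3 -m creep '[{"x":0.55,"y":0,"z":-0.2,"roll":0,"grip":0},{"x":0.55,"y":0,"z":-0.2,"roll":0,"grip":0},{"x":0.56,"y":0,"z":-0.18,"roll":0,"grip":0},{"x":0.56,"y":0,"z":-0.18,"roll":0,"grip":0},{"x":0.57,"y":0,"z":-0.16,"roll":0,"grip":0},{"x":0.57,"y":0,"z":-0.16,"roll":0,"grip":0},{"x":0.58,"y":0,"z":-0.13,"roll":0,"grip":0},{"x":0.58,"y":0,"z":-0.13,"roll":0,"grip":0},{"x":0.58,"y":0,"z":-0.11,"roll":0,"grip":0},{"x":0.58,"y":0,"z":-0.11,"roll":0,"grip":0},{"x":0,"y":0,"z":0,"roll":0,"grip":0}]'
```

```text
time: 9.88
ee_pos: [0.5633, -0.2134, 0.2515]
orientation: [[0.983, 0.186, 0.001], [0.186, -0.983, -0.0], [0.001, 0.0, -1.0]]
force: [0.1, -0.9, 0.5]
finger_gap: 0.0275
gripper_force: 8.0
```

```bash
python3 -m creep '[{"x":0.58,"y":0,"z":-0.08,"roll":0,"grip":0},{"x":0.59,"y":0,"z":-0.08,"roll":0,"grip":0},{"x":0.59,"y":0,"z":-0.06,"roll":0,"grip":0},{"x":0.59,"y":0,"z":-0.06,"roll":0,"grip":0},{"x":0.59,"y":0,"z":-0.04,"roll":0,"grip":0},{"x":0.59,"y":0,"z":-0.03,"roll":0,"grip":0},{"x":0.5,"y":0,"z":-0.02,"roll":0,"grip":0},{"x":0.3,"y":0,"z":0,"roll":0,"grip":0},{"x":0.2,"y":0,"z":0,"roll":0,"grip":0},{"x":0,"y":0,"z":0,"roll":0,"grip":0},{"x":0,"y":0,"z":0,"roll":0,"grip":0}]'
python3 - <<'E'
from h import *
o=ctrl.get_obs();print(o["ee_pos"],o["force"],o["wrist_torque"])
s=ctrl.get_image("side");t=ctrl.get_image("top");cv2.imwrite("s6.png",s);cv2.imwrite("t6.png",t)
a=cv2.resize(s[140:300,200:330],None,fx=3.1,fy=3.1,interpolation=cv2.INTER_CUBIC);b=cv2.resize(t[130:290,180:310],None,fx=3.1,fy=3.1,interpolation=cv2.INTER_CUBIC)
cv2.imwrite("pics/c6.png",np.hstack([a,b]))
E
```

```text
time: 10.8
ee_pos: [0.607, -0.2053, 0.2552]
orientation: [[0.983, 0.186, 0.001], [0.186, -0.983, -0.0], [0.001, 0.0, -1.0]]
force: [0.9, -2.4, 3.9]
finger_gap: 0.0279
gripper_force: 8.0
[ 0.607  -0.2053  0.2552] [ 0.86   -2.4488  3.9004] [-0.1997  0.0221  0.0206]
```

View pics/c6.png

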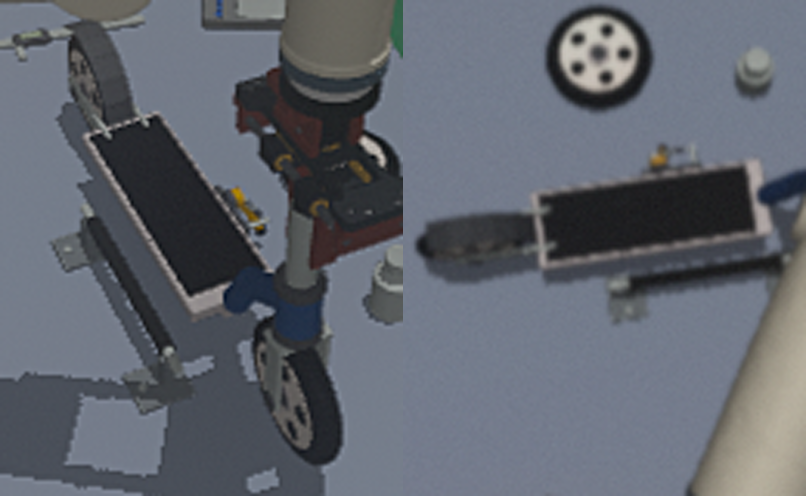

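The picture shows the scooter roughly upright, off the rail, with the foot down at (262,226) in the side crop. Next I'll fit the lean from the deck corners plus the known grasp point.

```bash
python3 - <<'E'
from h import *
s=lambda u,v:np.array([200+u/3.1,140+v/3.1]);t=lambda u,v:np.array([180+u/3.1,130+v/3.1])
f=np.radians(8)-1.9
D=[([.092,.054*np.cos(f),.075+.054*np.sin(f)],s(261,226),None),
([.05,.17,.08],s(158,113),t(131,195)),([-.05,.17,.08],s(85,135),t(140,267)),
([.05,-.13,.08],None,t(357,160)),([-.05,-.13,.08],s(190,296),t(367,234))]
o=ctrl.get_obs();g=o["ee_pos"]+[0,0,.0187]
def res(p,use):
    Rm,T=pose(*p);r=[]
    for m,a,b in D:
        X=Rm@m+T
        if a is not None and "s" in use:r+=[proj("side",X)-a]
        if b is not None and "t" in use:r+=[proj("top",X)-b]
    X=Rm@[0,-.245,.272]+T
    return np.concatenate(r+[(X-g)[:2]/.0015])
for u in("st","s","t"):
    q=least_squares(res,[.6,0,.18,0],args=(u,),loss="soft_l1");print(u,q.x,np.degrees(q.x[2:]));print(q.fun.round(1))
E
```

```text
st [ 0.5585  0.0342  0.187  -0.0107] [10.7129 -0.6119]
[-1.1  2.1  0.  -1.1 -1.9 -1.2 -1.7 -1.1 -1.5  0.2 -0.2 -1.   0.3  4.9
  0.8 -0.6 -0.1 -0.4]
s [0.5625 0.036  0.1915 0.0098] [10.9719  0.5601]
[-0.2  1.1  0.5 -1.7 -1.2 -1.2  1.3  4.6 -0.1  0.2]
t [ 0.5541  0.0334  0.1837 -0.0319] [10.5248 -1.8269]
[-1.8 -0.6 -1.4  0.7 -0.  -0.1  1.   0.2  0.1 -0.4]
```

Lean is about -0.6° (±1.2°) and the hubs are at ground contact. I'll nudge it 3 mm back, tighten the grip and hold.

```bash
python3 -m creep '[{"x":-0.15,"y":0,"z":0,"roll":0,"grip":0},{"x":-0.15,"y":0,"z":0,"roll":0,"grip":0},{"x":0,"y":0,"z":0,"roll":0,"grip":0},{"x":0,"y":0,"z":0,"roll":0,"grip":0}]'
python3 -m creep '[{"x":0,"y":0,"z":0,"roll":0,"grip":0},{"x":0,"y":0,"z":0,"roll":0,"grip":0},{"x":0,"y":0,"z":0,"roll":0,"grip":0},{"x":0,"y":0,"z":0,"roll":0,"grip":0},{"x":0,"y":0,"z":0,"roll":0,"grip":0},{"x":0,"y":0,"z":0,"roll":0,"grip":0},{"x":0,"y":0,"z":0,"roll":0,"grip":0},{"x":0,"y":0,"z":0,"roll":0,"grip":0},{"x":0,"y":0,"z":0,"roll":0,"grip":0},{"x":0,"y":0,"z":0,"roll":0,"grip":0}]' 25
python3 - <<'E'
from h import *
s=ctrl.get_image("side");t=ctrl.get_image("top");f=np.float32
for n,i,o,sl in(("side",s,cv2.imread("s6.png"),(slice(175,245),slice(225,285))),("top",t,cv2.imread("t6.png"),(slice(178,220),slice(185,300)))):
    print(n,cv2.phaseCorrelate(o[sl].mean(2),i[sl].mean(2)))
E
```

```text
time: 11.23
ee_pos: [0.6037, -0.2059, 0.2551]
orientation: [[0.983, 0.185, 0.0], [0.185, -0.983, -0.0], [0.0, 0.0, -1.0]]
force: [0.1, -2.2, 3.6]
finger_gap: 0.0281
gripper_force: 8.0
time: 12.07
ee_pos: [0.6039, -0.2058, 0.2551]
orientation: [[0.983, 0.186, 0.0], [0.186, -0.983, -0.0], [0.0, 0.0, -1.0]]
force: [1.0, -2.3, 4.1]
finger_gap: 0.0278
gripper_force: 25.0
side ((-0.33996338720798036, 0.03816735384798875), 1.0555802918031996)
top ((-0.035647003678938916, 0.5783824574053149), 1.0309708334069299)
```

```bash
python3 -c "
from bench import ctrl
print(ctrl.job_done())"
```

```text
the job is handed in; nothing more can be done
None
```

I've handed in the job, with no verdict shown: the kickstand was flipped fully down while the scooter still leaned on the rail, and the arm now holds the scooter by its steering tube at 25 N, within about 2° of plumb by camera fit, off the rail, with the stand's foot clear of the bench by calculation and no contact seen with the other items.

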